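# Sweep the spilled tube caps into the catch bay

### The arm

A 6-joint arm with a two-finger parallel gripper is mounted at the origin on the work surface. World frame = base frame: x ahead of the robot, y to its left, z up, the work surface at z = 0. Lengths are in mm, angles in rad, forces in N, time in s.
With the tool pointing down it reaches from about 350 to 975 mm from the base axis. Payload 7.1 kg.
Tool frame: the origin (TCP) lies between the finger pads; the fingertips stand 19 mm ahead of it and the grasp point (between the pads) is the TCP; z points along the fingers, y is the line along which they close (so a half turn about z gives the same grasp; the last joint's range is limited). The gripper opens to 88 mm and grips with 3 to 60 N. Pads are 20 mm wide; open, the fingers measure 115 mm over their backs; the gripper's body (75 mm by 178 mm) begins 61 mm behind the grasp point.
Start: joints at [-1.17, 0.423, 1.63, -0, 1.089, -0.019], TCP at [254.751, -570.707, 217.075] pointing down, gripper open.
Joint ranges: [-3, 3], [-0.9, 2.11], [0.09, 2.58], [-1.31, 4.45], [0.11, 2.69], [-2.54, 2.54]. Speed limits (rad/s): [2.39, 2.39, 3.01, 3.14, 3.14, 3.14].

### API

Orientations are given as a rotation vector (axis times angle).
In Python, from workcell import ctrl gives the robot as it stands.
- The arm moves only by the tool arm_command, never from a script. Its argument "series" is a list of rows, each an object with "linear": the shift along the tool's x, y, z in m, a list of three; "turn": the turn about the tool's z in rad. A call has 1 to 10 rows; each row shifts and turns the commanded pose from where the row before left it, along the tool's axes as they then stand; what a row does not reach is not made up. A row lasts 1/10 s, in which the tool goes at most 50 mm and 8.59 degrees, less where a joint would pass 70% of its speed; a pose out of reach is approached as far as the arm can. A call with a gripper value outside its range is refused whole. "jaw" is the opening, from -1 (shut) to 1 (fully open), set as the call begins (left out, the last holds). The fingers move at their own pace and stop on an object; the grip force is fixed at half the most. Time passes only in rows, so rows that do not move let the fingers close. It gives the time, the measured TCP pose, the force, the opening and the grip force at its end, in the units of the state.
- ctrl.get_obs(): the state, without advancing time (a new reading comes with each control period).
- ctrl.get_image(name): name is "side" or "top" or "wrist"; returns a dict with "frame" (400x640x3 uint8, blue, green, red), "fx", "fy", "cx", "cy" (pixels), "rvec" (rotation vector, rad) and "tvec" (3), from world to camera coordinates, as OpenCV has them. Camera axes: x right, y down, z forward; pixel columns grow to the right and rows downward; lengths in mm; the calibration is good to about 2 mm. A picture is of the moment at which its call begins. There is no depth.
- ctrl.close_job(): hands the job in; it is judged then, once.
The state is a dict: "t": time; "qpos": joint angles; "qvel": joint speeds; "joint_torque": joint torques, N m; "ee_pos": TCP position; "orientation": TCP orientation; "ft_force": force on the tool from outside, world axes, zero at the start; "moment": the same for the moment, N m; "width": finger opening in mm; "grasp_force": force on a finger pad.
Only numpy, scipy, OpenCV 4.12 (cv2) and the standard library are available. Lean on these libraries where they do the work, as an engineer would, in place of code of your own. Each camera call takes 0.05 s, during which the arm holds its last target. There are 200 camera calls.

### The job

Sweep the three orange tube caps along the bench into the white three-sided catch bay, until every cap is completely inside it. Push them with the fingers, keeping them on the bench: do not pick them up or carry them. Leave the two pale vials standing where they are and do not disturb anything else.

Things in the scene. Friction and masses are not known exactly. Their poses are not given: they have to be found in the camera images.
- cap_a: orange screw cap of a sample tube lying flat on the bench, top up: a disc 34 mm in diameter and 14 mm high, about 15 g, slides easily on the bench. Origin at the centre of its underside.
- cap_b: orange screw cap of a sample tube lying flat on the bench, top up: a disc 34 mm in diameter and 14 mm high, about 15 g, slides easily on the bench. Origin at the centre of its underside.
- cap_c: orange screw cap of a sample tube lying flat on the bench, top up: a disc 34 mm in diameter and 14 mm high, about 15 g, slides easily on the bench. Origin at the centre of its underside.
- bay: white catch bay, fixed: a U of three walls 6 mm thick, 30 mm high; inside 180 mm wide (its y), 80 mm deep (its x). No floor or sill: the blue patch is only colour, caps slide straight in. Its open side, -x, faces roughly to the robot. Origin on the bench, mid inside: open edge at x = -40 mm, back wall's inner face at x = +40, side walls' inner faces at y = -90 and +90.
- vial_a: small pale frosted vial with a blue cap standing on the bench, 22 mm in diameter, 45 mm high, about 30 g; loose. To be left alone. Origin at the centre of its underside, z up.
- vial_b: small pale frosted vial with a blue cap standing on the bench, 22 mm in diameter, 45 mm high, about 30 g; loose. To be left alone. Origin at the centre of its underside, z up.
- tipbox: yellow pipette-tip box with clear lid, 85 x 120 x 65 mm, loose; leave alone. Origin at the centre of its underside.
- rack: blue tube rack with capped tubes, 110 x 210 mm, 111 mm high, fixed. Its tubes' caps are not part of the job. Origin at the centre of its underside.
- dish: clear closed culture dish, 90 mm in diameter, 16 mm high, loose; leave alone. Origin at the centre of its underside.
- mouse: grey computer mouse, 105 x 60 x 35 mm, loose; leave alone. Origin at the centre of its underside.
- bottle: white plastic bottle with red cap, 64 mm in diameter, 170 mm high, loose; leave alone. Origin at the centre of its underside.
There are look-alikes about, which are no part of the job. There is more than one size of the bay; the one meant has the size given above. Leave any black look-alike of the cap_a alone.

How it is judged (in metres and radians):
At the end, for the whole second after the job is handed in: All three orange caps lie flat on the bench, at rest, wholly behind the bay's open edge (up to 4 mm of a cap may still stand out) and between its walls; the pale vials stand upright within 15 mm of where they were, and the tip box, dish, mouse and bottle are within 15 mm of their places (x of cap_a in the frame of bay between -0.027 and 0.04 m and y of cap_a in the frame of bay between -0.09 and 0.09 m and height (world z) of each of cap_a, cap_b, cap_c below 0.01 m and linear speed of each of cap_a, cap_b, cap_c below 0.02 m/s and x of cap_b in the frame of bay between -0.027 and 0.04 m and y of cap_b in the frame of bay between -0.09 and 0.09 m and x of cap_c in the frame of bay between -0.027 and 0.04 m and y of cap_c in the frame of bay between -0.09 and 0.09 m and distance of each of vial_a, vial_b, tipbox, dish, mouse, bottle from where it was at the start of the episode below 0.015 m and angle between each of vial_a, vial_b's own z axis and vertical below 0.2 rad); the robot touches nothing.
It fails at once if a cap was lifted off the bench (height (world z) of any of cap_a, cap_b, cap_c above 0.012 m).
It fails at once if a pale vial was pushed away or tipped (distance of any of vial_a, vial_b from where it was at the start of the episode above 0.015 m or angle between any of vial_a, vial_b's own z axis and vertical above 0.3 rad).
It fails at once if another thing on the bench was disturbed (distance of any of tipbox, dish, mouse, bottle from where it was at the start of the episode above 0.015 m).
It also fails if it takes over 72 s, if anything falls off the work surface, if the arm or the gripper's body presses on something with over 40 N, if the wrist force passes 120 N, or if a joint passes its speed limit or range.

## Working session

There is one attempt and no reset: what is moved stays moved. The work goes in short steps, Python scripts to look and compute and a tool call to move; the robot and the scene stay as the last step left them, time stands still between calls to the robot, and variables do not carry over. Pictures are saved under pics/ and viewed, at most 10 in all, crops included, and the job is handed in when it is done.

Besides the shell and the picture viewer there is one more tool, called after "Request:" by a JSON object that holds its "name" and its "arguments". arm_command: Moves the arm, as the interface text tells. Its arguments: {"type":"object","properties":{"series":{"type":"array"},"jaw":{"type":"number"}},"required":["series"]}

```bash
mkdir -p pics
cat > h.py <<'E'
import cv2,numpy as np,pickle
from workcell import ctrl
def grab(n,tag):
    im=ctrl.get_image(n); f=np.ascontiguousarray(im["frame"]); cv2.imwrite(f"pics/{tag}.png",f); pickle.dump(im,open(f"{tag}.pkl","wb")); return im
def ray(im,uv,z=0.):
    R,_=cv2.Rodrigues(np.array(im["rvec"],float)); t=np.array(im["tvec"],float).ravel()
    c=-R.T@t; uv=np.atleast_2d(uv).astype(float)
    d=np.c_[(uv[:,0]-im["cx"])/im["fx"],(uv[:,1]-im["cy"])/im["fy"],np.ones(len(uv))]@R
    return (c+d*((z-c[2])/d[:,2])[:,None])[:,:2]
def blobs(im,lo,hi,amin=30):
    m=cv2.inRange(cv2.cvtColor(np.ascontiguousarray(im["frame"]),cv2.COLOR_BGR2HSV),np.array(lo),np.array(hi))
    n,_,s,c=cv2.connectedComponentsWithStats(m)
    return [(c[i].round(1),s[i]) for i in range(1,n) if s[i][4]>=amin]
E
python3 - <<'E'
from h import *
for n in("top","side"):
    im=grab(n,n+"0")
    print(n,ray(im,[[0,0],[640,400]]))
    for c,s in blobs(im,(5,130,100),(20,255,255)): print(c,s,ray(im,c,14).round())
print(ctrl.get_obs())
E
```

```text
top [[ 1246.19094374  1052.10090377]
 [  -88.85472141 -1001.05597255]]
[260.4 233.8] [253 227  13  12  33] [[440. 166.]]
[547.3 315.1] [544 309   8  18  70] [[ 175. -725.]]
side [[ 3775.87647606 -1835.54615155]
 [  -72.18665844   268.69977141]]
[637.   62.9] [633  27   7  57 225] [[ -604. -1463.]]
[362.3 204.7] [355 198  16  14 133] [[453. -77.]]
[350.1 224. ] [342 217  17  14 132] [[467.   3.]]
[344.2 281.6] [335 272  20  18 167] [[441. 178.]]
[250.7 344.6] [240 329  24  27 186] [[570. 359.]]
[280.8 364.5] [270 353  22  17 109] [[505. 379.]]
[204.8 390.9] [197 386  19  14  53] [[608. 453.]]
{'t': 0.1, 'qpos': array([-1.16999453e+00,  4.23755781e-01,  1.63059451e+00,  1.81684642e-05,
        1.08858288e+00, -1.89800754e-02]), 'qvel': array([-0.0009058 , -0.00063523,  0.00074432,  0.00072154, -0.00028584,
       -0.00047509]), 'joint_torque': array([-8.91119021e-05, -5.45612204e+01, -2.74324429e+01,  6.45350805e-02,
        1.87032495e-02, -4.21549856e-06]), 'ee_pos': array([ 254.57158772, -570.26141242,  216.39231427]), 'orientation': array([-3.07135862e+00, -6.54273159e-01,  3.74586215e-04]), 'ft_force': array([-0.21604927,  0.4506846 ,  0.50516445]), 'moment': array([-0.05200725,  0.04267129, -0.00693789]), 'grasp_force': 0.0, 'width': 87.74672580145105}
```

View pics/top0.png

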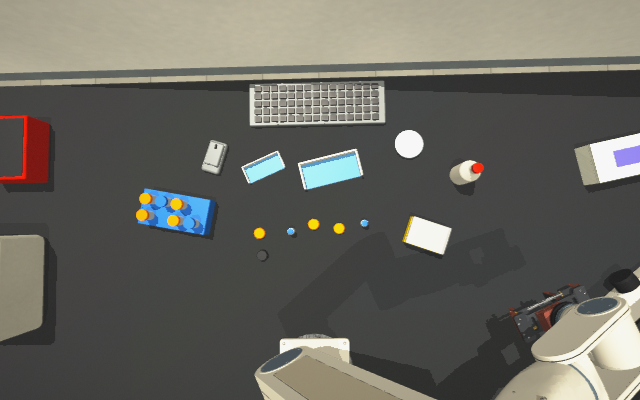

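View pics/side0.png

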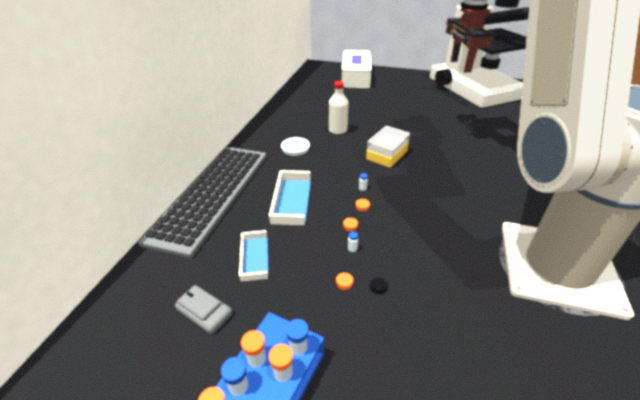

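Top view: caps at about (260,233), (313,224), (339,228). The vials are at (291,231) and (364,223), and the black look-alike is at (262,255). The large bay is at (331,169) and its smaller twin at (263,167). The side view agrees. Next I'll measure these positions.

```bash
cat > m.py <<'E'
from h import *
import sys
tag=sys.argv[1]
def meas(tag):
    im=pickle.load(open(tag+".pkl","rb"))
    print("caps",[(tuple(c),s[4],ray(im,c,14 if 'top' in tag else 10).round()[0]) for c,s in blobs(im,(5,130,120),(30,255,255)) if s[4]<220])
    print("blue",[(tuple(c),s[4],ray(im,c,45).round()[0]) for c,s in blobs(im,(95,100,80),(125,255,255),8) if s[4]<100])
    f=np.ascontiguousarray(im["frame"]); hsv=cv2.cvtColor(f,cv2.COLOR_BGR2HSV)
    m=cv2.inRange(hsv,np.array((82,40,60)),np.array((105,180,255)))
    for cn in cv2.findContours(m,0,2)[0]:
        if cv2.contourArea(cn)>200:
            b=cv2.boxPoints(cv2.minAreaRect(cn)); p=ray(im,b); print("patch",b.round().tolist(),p.round().tolist(),np.linalg.norm(p-np.roll(p,1,0),axis=1).round())
    w=cv2.inRange(hsv,np.array((0,0,130)),np.array((180,70,255)))|m
    for cn in cv2.findContours(w,0,2)[0]:
        if 400<cv2.contourArea(cn)<4000:
            b=cv2.boxPoints(cv2.minAreaRect(cn)); p=ray(im,b,30); print("white",b.round().tolist(),p.round().tolist(),np.linalg.norm(p-np.roll(p,1,0),axis=1).round())
for t in sys.argv[1:]: print(t); meas(t)
E
python3 m.py top0 side0
python3 -c "
import cv2
a=cv2.imread('pics/top0.png')[130:270,230:430];cv2.imwrite('pics/c.png',cv2.resize(a,None,fx=4,fy=4,interpolation=2))"
```

```text
top0
caps [((np.float64(145.2), np.float64(198.1)), np.int32(125), array([561., 539.])), ((np.float64(176.4), np.float64(203.8)), np.int32(117), array([540., 437.])), ((np.float64(141.9), np.float64(214.6)), np.int32(124), array([508., 549.])), ((np.float64(173.5), np.float64(220.0)), np.int32(111), array([488., 446.])), ((np.float64(406.8), np.float64(228.7)), np.int32(64), array([ 448., -300.])), ((np.float64(313.1), np.float64(223.8)), np.int32(107), array([469.,  -3.])), ((np.float64(338.6), np.float64(227.9)), np.int32(108), array([454., -84.])), ((np.float64(259.1), np.float64(232.9)), np.int32(114), array([443., 170.])), ((np.float64(547.1), np.float64(314.1)), np.int32(52), array([ 178., -725.]))]
blue [((np.float64(261.0), np.float64(161.3)), np.int32(67), array([668., 156.])), ((np.float64(364.5), np.float64(222.7)), np.int32(31), array([ 470., -164.])), ((np.float64(289.4), np.float64(230.9)), np.int32(27), array([448.,  69.]))]
patch [[260.0, 366.0], [298.0, 344.0], [303.0, 353.0], [265.0, 375.0]] [[23.0, 174.0], [88.0, 51.0], [60.0, 36.0], [-5.0, 158.0]] [ 31. 139.  31. 
[... 4075 characters left out ...]
], [614.0, -168.0], [564.0, 64.0]] [ 94. 247. 116. 238.]
white [[141.0, 242.0], [244.0, 134.0], [275.0, 163.0], [173.0, 271.0]] [[907.0, 205.0], [898.0, -310.0], [733.0, -174.0], [789.0, 261.0]] [131. 516. 214. 439.]
white [[280.0, 136.0], [310.0, 136.0], [310.0, 155.0], [280.0, 155.0]] [[776.0, -328.0], [682.0, -354.0], [647.0, -244.0], [735.0, -220.0]] [115.  98. 115.  91.]
white [[365.0, 148.0], [374.0, 120.0], [410.0, 132.0], [400.0, 160.0]] [[496.0, -331.0], [499.0, -524.0], [370.0, -467.0], [382.0, -290.0]] [122. 192. 140. 177.]
white [[328.0, 89.0], [348.0, 89.0], [348.0, 133.0], [328.0, 133.0]] [[725.0, -738.0], [647.0, -759.0], [567.0, -406.0], [630.0, -389.0]] [362.  81. 362.  66.]
```

View pics/c.png

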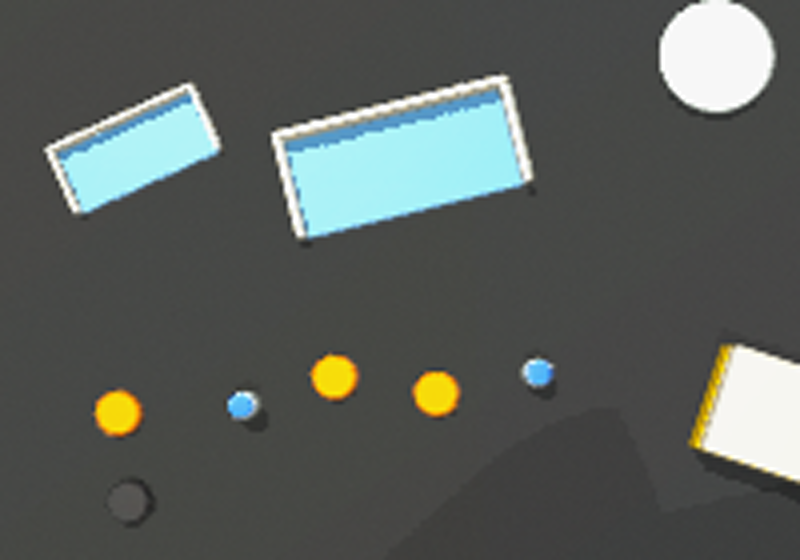

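```bash
cat > g.py <<'E'
# g.py bx by tcp_z push_heading_deg(bay frame): shift in current tool axes (mm) and turn; pushing face is tool -x
from h import *
import sys
from scipy.spatial.transform import Rotation as Ro
C=np.array([640,-61.]); a=.228; B=np.array([[np.cos(a),-np.sin(a)],[np.sin(a),np.cos(a)]])
o=ctrl.get_obs(); p=np.array(o["ee_pos"]); R=Ro.from_rotvec(o["orientation"]).as_matrix()
hd=np.arctan2(R[1,0],R[0,0])
print("t",o["t"],"tcp bay",(B.T@(p[:2]-C)).round(1),"z",p[2].round(1),"push hd bay deg",np.degrees((hd+np.pi-a+np.pi)%(2*np.pi)-np.pi).round(1),"tilt",R[2].round(3),"w",round(o["width"],1),"q6",o["qpos"][5].round(2))
if len(sys.argv)>4:
    bx,by,z,h=map(float,sys.argv[1:5])
    tgt=np.r_[C+B@[bx,by],z]; print("world target",tgt.round(),"shift now",(R.T@(tgt-p)).round(1))
    th=np.radians(h)+a+np.pi-hd; th=(th+np.pi)%(2*np.pi)-np.pi
    R2=Ro.from_euler('z',th).as_matrix()@R
    print("turn",round(-th,3),"shift after turn",(R2.T@(tgt-p)).round(1))
E
python3 g.py -226 34 120 -19.7
```

```text
t 0.1 tcp bay [-490.6 -409. ] z 216.4 push hd bay deg -169.0 tilt [ 0.    -0.001 -1.   ] w 87.7 q6 -0.02
world target [412. -79. 120.] shift now [ 344.1 -384.3   96.9]
turn -2.606 shift after turn [-99.8 506.3  95.7]
```

Request:
{"name": "arm_command", "arguments": {"series": [{"linear":[0.017,-0.019,0],"turn":0},{"linear":[0.034,-0.038,0],"turn":0},{"linear":[0.034,-0.038,0],"turn":0},{"linear":[0.034,-0.038,0],"turn":0},{"linear":[0.034,-0.038,0],"turn":0},{"linear":[0.034,-0.038,0],"turn":0},{"linear":[0.034,-0.038,0],"turn":0},{"linear":[0.034,-0.038,0],"turn":0},{"linear":[0.034,-0.038,0],"turn":0},{"linear":[0.034,-0.038,0],"turn":0}], "jaw": -0.47}}

```text
t: 1.1
ee_pos: [399.9, -115.9, 217.1]
orientation: [3.073, 0.654, 0.0]
ft_force: [1.7, -0.7, 0.2]
width: 23.4
grasp_force: 0.0
```

Request:
{"name": "arm_command", "arguments": {"series": [{"linear":[0.02,-0.023,0],"turn":0},{"linear":[0,0,0.01],"turn":-0.14},{"linear":[0,0,0.01],"turn":-0.14},{"linear":[0,0,0.01],"turn":-0.14},{"linear":[0,0,0.01],"turn":-0.14},{"linear":[0,0,0.01],"turn":-0.14},{"linear":[0,0,0.01],"turn":-0.14},{"linear":[0,0,0.01],"turn":-0.14},{"linear":[0,0,0.01],"turn":-0.14},{"linear":[0,0,0.01],"turn":-0.14}]}}

```text
t: 2.1
ee_pos: [408.5, -88.7, 126.5]
orientation: [-2.09, -2.345, 0.0]
ft_force: [0.1, -0.9, -0.7]
width: 23.4
grasp_force: 0.0
```

Request:
{"name": "arm_command", "arguments": {"series": [{"linear":[0,0,0],"turn":-0.14},{"linear":[0,0,0],"turn":-0.14},{"linear":[0,0,0],"turn":-0.14},{"linear":[0,0,0],"turn":-0.14},{"linear":[0,0,0],"turn":-0.14},{"linear":[0,0,0],"turn":-0.14},{"linear":[0,0,0],"turn":-0.14},{"linear":[0,0,0],"turn":-0.14},{"linear":[0,0,0],"turn":-0.14},{"linear":[0,0,0],"turn":0}]}}

```text
t: 3.1
ee_pos: [408.5, -88.7, 126.9]
orientation: [-0.315, -3.125, -0.0]
ft_force: [0.3, -0.4, -0.0]
width: 22.9
grasp_force: 0.0
```

```bash
python3 g.py -226 34 24 -19.7; python3 -c "
from h import *
im=grab('wrist','w1')
print([(c,s[4],ray(im,c,14).round(1)) for c,s in blobs(im,(5,130,120),(30,255,255))],[(c,s[4],ray(im,c,45).round(1)) for c,s in blobs(im,(95,100,80),(125,255,255))])"
```

```text
t 3.1 tcp bay [-231.7   25.3] z 126.9 push hd bay deg -24.6 tilt [ 0. -0. -1.] w 22.9 q6 -1.61
world target [412. -79.  24.] shift now [ -1.6  10.3 102.9]
turn -0.085 shift after turn [ -2.5  10.1 102.9]
[(array([610.7, 173.1]), np.int32(739), array([[435.1, 155.5]])), (array([618.1, 174.2]), np.int32(37), array([[437.3, 161.7]])), (array([418.3, 232.2]), np.int32(378), array([[456. , -11.3]])), (array([ 75.9, 251.8]), np.int32(3345), array([[ 413.4, -318.5]])), (array([334.1, 234.5]), np.int32(397), array([[443.3, -85.5]])), (array([444.9, 243.7]), np.int32(30), array([[471.7,  10.8]])), (array([266.2, 325.9]), np.int32(438), array([[ 523.1, -167.9]])), (array([378.3, 325. ]), np.int32(421), array([[543.6, -61.1]])), (array([341.6, 389. ]), np.int32(5351), array([[ 611.6, -109.9]]))] [(array([523.9, 213.5]), np.int32(264), array([[443.5,  64.5]])), (array([552.3, 367.1]), np.int32(48), array([[594.7,  83.8]])), (array([341.3, 376.4]), np.int32(39), array([[ 567.2, -103.7]]))]
```

View pics/w1.png

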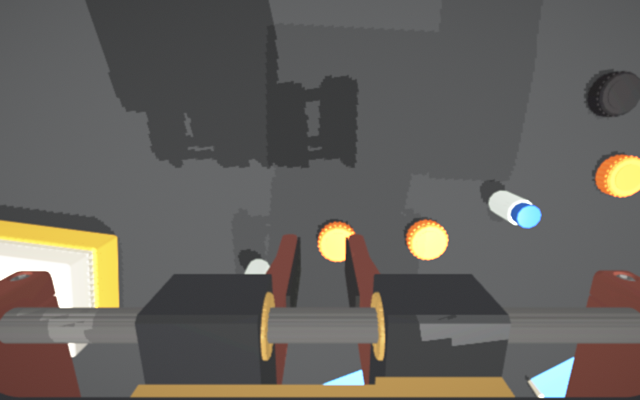

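The wrist view shows cap C at (337,242), just ahead of the gap between the fingers. Cap B is at (427,240), the vial's cap at (526,215), and the black look-alike at (615,92). This agrees with the top view, so I'll lower the fingers behind C and push.

Request:
{"name": "arm_command", "arguments": {"series": [{"linear":[0,0.01,0.015],"turn":-0.085},{"linear":[0,0,0.02],"turn":0},{"linear":[-0.002,0,0.02],"turn":0},{"linear":[0,0,0.02],"turn":0},{"linear":[0,0,0.018],"turn":0},{"linear":[0,0,0.01],"turn":0},{"linear":[0,0,0],"turn":0}]}}

```text
t: 3.85
ee_pos: [411.9, -79.0, 23.1]
orientation: [-0.186, -3.134, -0.001]
ft_force: [-0.3, 0.7, 0.5]
width: 23.2
grasp_force: 0.0
```

```bash
python3 g.py -12 -42 24 -19.7
```

```text
t 3.85 tcp bay [-226.3   34. ] z 23.1 push hd bay deg -19.9 tilt [ 0.003  0.    -1.   ] w 23.2 q6 -1.67
world target [ 638. -105.   24.] shift now [-227.3    1.3   -1.5]
turn -0.003 shift after turn [-227.3    0.6   -1.5]
```

Request:
{"name": "arm_command", "arguments": {"series": [{"linear":[-0.006,0,0],"turn":0},{"linear":[-0.008,0,0],"turn":0},{"linear":[-0.008,0,0],"turn":0},{"linear":[-0.01,0,0],"turn":0},{"linear":[-0.012,0,0],"turn":0},{"linear":[-0.012,0,0],"turn":0},{"linear":[-0.012,0,0],"turn":0},{"linear":[-0.012,0,0],"turn":0},{"linear":[-0.01,0,0],"turn":0},{"linear":[-0.01,0,0],"turn":0}]}}

```text
t: 4.85
ee_pos: [512.9, -90.9, 24.0]
orientation: [-0.183, -3.136, -0.0]
ft_force: [-0.2, 0.7, -0.3]
width: 23.3
grasp_force: 0.0
```

```bash
cat > s.py <<'E'
from h import *
import sys
C=np.array([640,-61.]); a=.228; B=np.array([[np.cos(a),-np.sin(a)],[np.sin(a),np.cos(a)]])
for n in ("top","side"):
    im=grab(n,n+sys.argv[1])
    b=[(ray(im,c,z)[0],s[4],k) for k,lo,hi,z in(("cap",(5,130,120),(30,255,255),14 if n=="top" else 10),("vial",(95,100,80),(125,255,255),45)) for c,s in blobs(im,lo,hi,10)]
    print(n,[(k,(B.T@(p-C)).round().tolist(),int(q)) for p,q,k in b if 380<p[0]<720 and -230<p[1]<230])
E
python3 s.py 1; python3 g.py -12 -42 24 -19.7
```

```text
top [('cap', [-147.0, 107.0], 13), ('cap', [-140.0, 270.0], 99), ('vial', [-5.0, 1.0], 1316), ('vial', [54.0, 202.0], 590), ('vial', [-157.0, 170.0], 28)]
side [('cap', [-187.0, 22.0], 151), ('cap', [-153.0, 95.0], 193), ('cap', [-140.0, 271.0], 284), ('vial', [-189.0, -59.0], 48), ('vial', [-11.0, 41.0], 915), ('vial', [-159.0, 171.0], 70), ('vial', [48.0, 239.0], 723)]
t 4.95 tcp bay [-129.8   -0.8] z 24.2 push hd bay deg -19.7 tilt [-0.002 -0.    -1.   ] w 23.5 q6 -1.65
world target [ 638. -105.   24.] shift now [-124.8    1.     0.4]
turn -0.001 shift after turn [-124.8    0.9    0.4]
```

```bash
python3 -c "
import cv2
a=cv2.imread('pics/side1.png')[120:320,200:460];b=cv2.resize(a,None,fx=3,fy=3,interpolation=2);cv2.imwrite('pics/c2.png',b)"
```

```text
(no output)
```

View pics/c2.png

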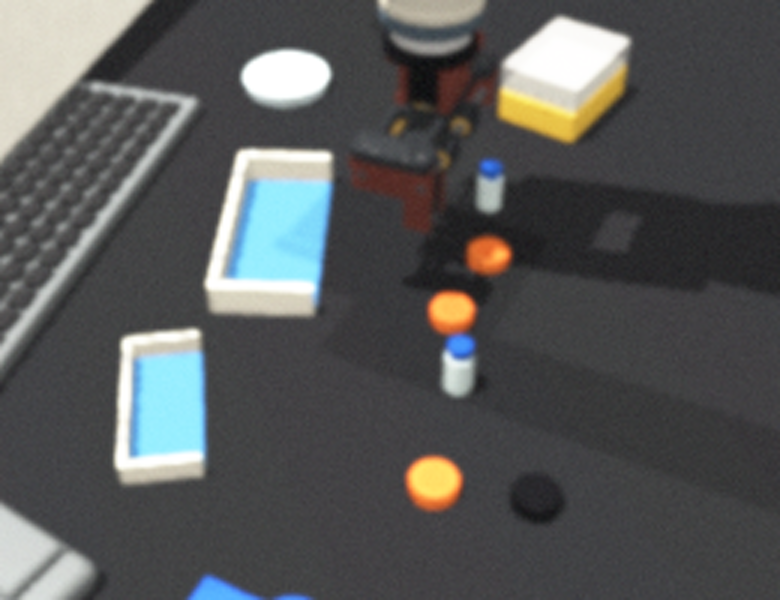

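The crop shows C still at (488,255), untouched, with the fingertip end at about (420,230) beyond it. The fingertips may be higher than I assumed, so I'll compute their height.

Run:
```python
from h import *
im=pickle.load(open("side1.pkl","rb"))
for uv in([340,196.5],[335,194],[345,197]):
  print(uv,[(z,ray(im,uv,z)[0].round().tolist()) for z in(0,10,20,30,40)])
P=np.array([[513,-91,5],[513,-91,24],[513,-91,60],[513+23,-91,5],[513,-68,5.]])
print(cv2.projectPoints(P,np.array(im["rvec"],float),np.array(im["tvec"],float),np.array([[im["fx"],0,im["cx"]],[0,im["fy"],im["cy"]],[0,0,1]]),None)[0].reshape(-1,2).round(1))
```

```text
[340, 196.5] [(0, [521.0, -111.0]), (10, [518.0, -99.0]), (20, [515.0, -87.0]), (30, [512.0, -75.0]), (40, [510.0, -62.0])]
[335, 194] [(0, [536.0, -118.0]), (10, [533.0, -106.0]), (20, [531.0, -94.0]), (30, [528.0, -81.0]), (40, [525.0, -69.0])]
[345, 197] [(0, [507.0, -113.0]), (10, [504.0, -100.0]), (20, [502.0, -88.0]), (30, [499.0, -76.0]), (40, [497.0, -64.0])]
[[341.  200. ]
 [341.2 194.5]
 [341.6 183.6]
 [332.7 198.6]
 [338.9 205.4]]
```

Request:
{"name": "arm_command", "arguments": {"series": [{"linear":[0,0,0.002],"turn":0},{"linear":[0,0,0.002],"turn":0},{"linear":[0,0,0.001],"turn":0},{"linear":[0,0,0.001],"turn":0}]}}

```text
t: 5.35
ee_pos: [511.6, -90.8, 17.9]
orientation: [-0.183, -3.136, -0.0]
ft_force: [0.4, 0.2, 0.5]
width: 23.0
grasp_force: 0.0
```

Run:
```python
from h import *
im=grab("wrist","w2"); print(ctrl.get_obs()["ft_force"])
K=np.array([[im["fx"],0,im["cx"]],[0,im["fy"],im["cy"]],[0,0,1]])
R,_=cv2.Rodrigues(np.array(im["rvec"],float)); print("cam",(-R.T@np.array(im["tvec"],float).ravel()).round(), im["fx"])
p=ctrl.get_obs()["ee_pos"];print(p)
P=np.array([p+[0,18,0],p-[0,18,0],p+[0,18,-19],p-[0,18,19],p+[0,18,20],p-[0,18,-20]])
print(cv2.projectPoints(P,np.array(im["rvec"],float),np.array(im["tvec"],float),K,None)[0].reshape(-1,2).round(0))
```

```text
[-0.71880769  0.86757768 -0.35185394]
cam [438. -83. 185.] 334.05672429116703
[511.64203163 -90.77800429  17.81366833]
[[356. 248.]
 [290. 255.]
 [353. 236.]
 [293. 242.]
 [360. 265.]
 [286. 273.]]
```

View pics/w2.png

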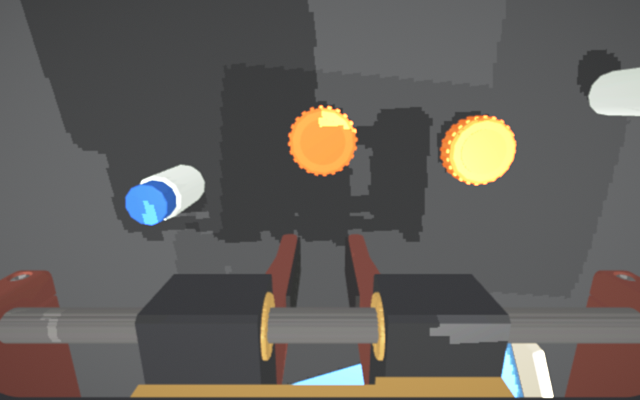

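Run:
```python
from h import *
from scipy.optimize import least_squares
C=np.array([640,-61.]); a=.228; B=np.array([[np.cos(a),-np.sin(a)],[np.sin(a),np.cos(a)]])
im=pickle.load(open("w2.pkl","rb"))
K=np.array([[im["fx"],0,im["cx"]],[0,im["fy"],im["cy"]],[0,0,1]])
W=np.array([[454,-84,14],[469,-3,14],[470,-164,45.]]); uv=np.array([[322,136],[480,149],[150,204.]])
pr=lambda P:cv2.projectPoints(P,np.array(im["rvec"],float),np.array(im["tvec"],float),K,None)[0].reshape(-1,2)
print(pr(W).round())
for f in (lambda d:(pr(W-d[:3])-uv).ravel(),):
    r=least_squares(f,np.zeros(3)); print("cam offset",r.x.round(1),r.fun.round(1))
```

```text
[[323. 143.]
 [484. 154.]
 [146. 208.]]
cam offset [1.9 0.1 4. ] [ 0.6  2.6  0.2  0.5 -0.8 -2.7]
```

Request:
{"name": "arm_command", "arguments": {"series": [{"linear":[0,0,0.002],"turn":0},{"linear":[0,0,0.002],"turn":0},{"linear":[0,0,0.001],"turn":0},{"linear":[0,0,0],"turn":0}]}}

```text
t: 5.8
ee_pos: [511.9, -90.8, 12.9]
orientation: [-0.183, -3.136, -0.0]
ft_force: [-0.2, 0.2, -0.4]
width: 23.7
grasp_force: 0.0
```

Run:
```python
from h import *
grab("side","s2")
a=cv2.imread('pics/s2.png')[150:230,280:400];cv2.imwrite('pics/c3.png',cv2.resize(a,None,fx=6,fy=6,interpolation=2))
```

```text
(no output)
```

View pics/c3.png

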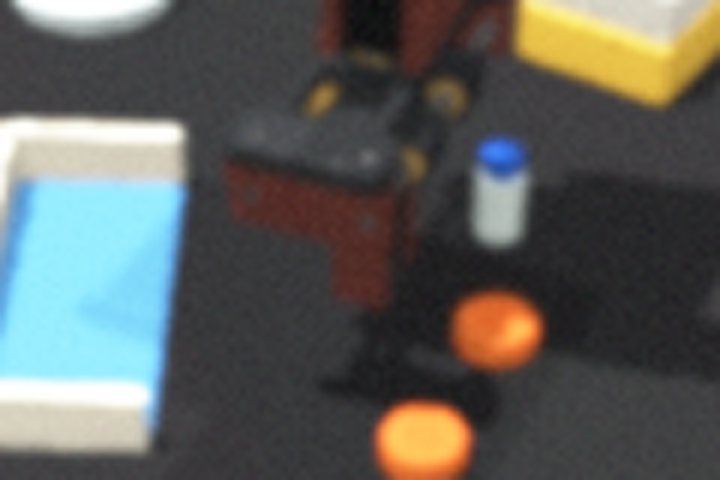

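The finger's end at crop (362,303) is still well above the bench. It works out at roughly 25 mm up, although the reported TCP z is 13. I'll go down until contact to learn the true tip height.

Request:
{"name": "arm_command", "arguments": {"series": [{"linear":[0,0,0.003],"turn":0},{"linear":[0,0,0.003],"turn":0},{"linear":[0,0,0.003],"turn":0},{"linear":[0,0,0.001],"turn":0},{"linear":[0,0,0],"turn":0}]}}

```text
t: 6.35
ee_pos: [511.9, -90.8, 2.8]
orientation: [-0.183, -3.136, -0.0]
ft_force: [-0.4, -0.6, 0.2]
width: 23.2
grasp_force: 0.0
```

Request:
{"name": "arm_command", "arguments": {"series": [{"linear":[0,0,0.002],"turn":0},{"linear":[0,0,0.001],"turn":0},{"linear":[0,0,0.001],"turn":0},{"linear":[0,0,0],"turn":0}]}}

```text
t: 6.75
ee_pos: [512.0, -90.8, -1.0]
orientation: [-0.183, -3.136, -0.0]
ft_force: [-0.2, -0.2, 0.3]
width: 23.1
grasp_force: 0.0
```

Request:
{"name": "arm_command", "arguments": {"series": [{"linear":[0,0,0.001],"turn":0},{"linear":[0,0,0.001],"turn":0},{"linear":[0,0,0.001],"turn":0},{"linear":[0,0,0.001],"turn":0},{"linear":[0,0,0],"turn":0}]}}

```text
t: 7.25
ee_pos: [512.0, -90.8, -5.1]
orientation: [-0.183, -3.136, -0.0]
ft_force: [-0.2, -0.7, 0.3]
width: 23.5
grasp_force: 0.0
```

Run:
```python
from h import *
im=grab("side","s3"); f=np.ascontiguousarray(im["frame"]); h=cv2.cvtColor(f,cv2.COLOR_BGR2HSV)
# dark red finger: lowest rows
m=cv2.inRange(h,np.array((0,90,40)),np.array((12,255,140)))|cv2.inRange(h,np.array((170,90,40)),np.array((180,255,140)))
m[:, :315]=0;m[:,365:]=0;m[:160]=0;m[230:]=0
n,l,s,c=cv2.connectedComponentsWithStats(m);print(s[1:][s[1:,4]>20])
ys,xs=np.where(m)
for r in range(185,225): 
    q=xs[ys==r]
    if len(q): print(r,q.min(),q.max(),end="; ")
print([(z,ray(im,[340,204],z)[0].round()) for z in(0,5,10,15,20)])
```

```text
[[346 160   9   9  57]
 [318 184  31  23 314]
 [354 198  11  14  40]]
185 318 325; 186 318 330; 187 319 334; 188 319 344; 189 319 348; 190 319 348; 191 319 345; 192 320 348; 193 324 348; 194 328 348; 195 333 348; 196 335 348; 197 335 348; 198 336 364; 199 336 359; 200 336 357; 201 336 356; 202 336 355; 203 336 355; 204 336 355; 205 339 355; 206 341 355; 207 354 355; 208 355 356; 209 356 357; 210 356 359; 211 358 364; 216 346 353; 217 345 355; 218 344 356; 219 343 357; 220 358 358; 221 342 358; 222 342 342; 223 342 342; 224 342 342; [(0, array([513., -80.])), (5, array([512., -74.])), (10, array([510., -68.])), (15, array([509., -63.])), (20, array([508., -57.]))]
```

Request:
{"name": "arm_command", "arguments": {"series": [{"linear":[0,0,0.001],"turn":0},{"linear":[0,0,0.001],"turn":0},{"linear":[0,0,0.001],"turn":0},{"linear":[0,0,0],"turn":0}]}}

```text
t: 7.7
ee_pos: [512.2, -90.8, -5.4]
orientation: [0.183, 3.136, -0.0]
ft_force: [-8.3, 0.7, 33.4]
width: 23.3
grasp_force: 16.8
```

Request:
{"name": "arm_command", "arguments": {"series": [{"linear":[0,0,0.001],"turn":0},{"linear":[0,0,0.001],"turn":0},{"linear":[0,0,0],"turn":0}]}}

```text
t: 8.0
ee_pos: [512.2, -90.8, -5.6]
orientation: [0.183, 3.136, -0.0]
ft_force: [-14.4, 3.5, 58.7]
width: 23.4
grasp_force: 29.3
```

Request:
{"name": "arm_command", "arguments": {"series": [{"linear":[0,0,0.001],"turn":0},{"linear":[0,0,0.001],"turn":0},{"linear":[0,0,0],"turn":0}]}}

```text
t: 8.3
ee_pos: [512.3, -90.9, -5.7]
orientation: [0.183, 3.135, -0.0]
ft_force: [-20.7, 4.3, 84.3]
width: 23.4
grasp_force: 42.0
```

Request:
{"name": "arm_command", "arguments": {"series": [{"linear":[0,0,-0.011],"turn":0},{"linear":[0,0,-0.02],"turn":0},{"linear":[0,0,-0.02],"turn":0},{"linear":[0.02,0,0],"turn":0},{"linear":[0.03,0,0],"turn":0},{"linear":[0.03,0,0],"turn":0},{"linear":[0.02,0,0],"turn":0},{"linear":[0.003,0,0],"turn":0},{"linear":[0,0,0],"turn":0}]}}

```text
t: 9.2
ee_pos: [410.3, -79.0, 39.3]
orientation: [0.184, 3.135, -0.0]
ft_force: [0.5, -0.0, -0.1]
width: 23.2
grasp_force: 0.0
```

```bash
python3 g.py -226 34 -1 -19.7
```

```text
t 9.2 tcp bay [-227.8   34.4] z 39.3 push hd bay deg -19.8 tilt [-0.001 -0.    -1.   ] w 23.2 q6 -1.67
world target [412. -79.  -1.] shift now [-1.8  0.2 40.3]
turn -0.001 shift after turn [-1.8  0.2 40.3]
```

Request:
{"name": "arm_command", "arguments": {"series": [{"linear":[0,0,0.015],"turn":0},{"linear":[0,0,0.015],"turn":0},{"linear":[0,0,0.008],"turn":0},{"linear":[0,0,0.002],"turn":0},{"linear":[0,0,0],"turn":0},{"linear":[-0.008,0,0],"turn":0},{"linear":[-0.01,0,0],"turn":0},{"linear":[-0.01,0,0],"turn":0},{"linear":[-0.01,0,0],"turn":0},{"linear":[-0.01,0,0],"turn":0}]}}

```text
t: 10.2
ee_pos: [458.7, -84.6, -0.7]
orientation: [0.183, 3.136, -0.0]
ft_force: [0.1, -0.6, 0.9]
width: 23.0
grasp_force: 0.2
```

```bash
python3 s.py 2; python3 g.py -12 -42 0 -19.7
```

```text
top [('cap', [-140.0, 270.0], 100), ('vial', [-6.0, 1.0], 1344), ('vial', [54.0, 202.0], 590), ('vial', [-157.0, 170.0], 28)]
side [('cap', [-154.0, 13.0], 113), ('cap', [-153.0, 95.0], 191), ('cap', [-140.0, 272.0], 281), ('vial', [-11.0, 41.0], 933), ('vial', [-159.0, 171.0], 70), ('vial', [48.0, 239.0], 741)]
t 10.3 tcp bay [-181.    17.6] z -0.7 push hd bay deg -19.7 tilt [-0.002 -0.    -1.   ] w 23.3 q6 -1.66
world target [ 638. -105.    0.] shift now [-179.2    1.    -0.3]
turn -0.001 shift after turn [-179.2    0.9   -0.3]
```

Cap C is now moving in the cradle, about 27 mm ahead of the TCP. I'll push it the rest of the way.

Request:
{"name": "arm_command", "arguments": {"series": [{"linear":[-0.008,0,0],"turn":0},{"linear":[-0.01,0,0],"turn":0},{"linear":[-0.01,0,0],"turn":0},{"linear":[-0.01,0,0],"turn":0},{"linear":[-0.01,0,0],"turn":0},{"linear":[-0.01,0,0],"turn":0},{"linear":[-0.01,0,0],"turn":0},{"linear":[-0.01,0,0],"turn":0},{"linear":[-0.01,0,0],"turn":0},{"linear":[-0.01,0,0],"turn":0}]}}

```text
t: 11.3
ee_pos: [555.5, -95.9, -1.0]
orientation: [-0.183, -3.136, -0.0]
ft_force: [-0.0, -1.3, -0.2]
width: 23.3
grasp_force: 0.1
```

Request:
{"name": "arm_command", "arguments": {"series": [{"linear":[-0.01,0,0],"turn":0},{"linear":[-0.01,0,0],"turn":0},{"linear":[-0.01,0,0],"turn":0},{"linear":[-0.01,0,0],"turn":0},{"linear":[-0.01,0,0],"turn":0},{"linear":[-0.01,0,0],"turn":0},{"linear":[-0.009,0,0],"turn":0},{"linear":[-0.006,0,0],"turn":0},{"linear":[-0.003,0,0],"turn":0},{"linear":[0,0,0],"turn":0}]}}

```text
t: 12.3
ee_pos: [632.5, -105.0, -1.0]
orientation: [0.183, 3.136, 0.0]
ft_force: [0.3, 0.4, -0.1]
width: 23.4
grasp_force: 0.0
```

```bash
python3 s.py 3; python3 g.py -190 117 40 -31
```

```text
top [('cap', [-138.0, 269.0], 92), ('vial', [54.0, 202.0], 590), ('vial', [-2.0, 69.0], 264), ('vial', [-157.0, 170.0], 28)]
side [('cap', [8.0, -49.0], 51), ('cap', [-153.0, 96.0], 192), ('cap', [-140.0, 272.0], 281), ('vial', [-190.0, -62.0], 54), ('vial', [-11.0, 55.0], 697), ('vial', [-159.0, 171.0], 70), ('vial', [48.0, 239.0], 715)]
t 12.4 tcp bay [-17.9 -40.9] z -1.1 push hd bay deg -19.8 tilt [ 0.001  0.    -1.   ] w 23.4 q6 -1.64
world target [428.  10.  40.] shift now [215.3  90.4 -40.9]
turn 0.196 shift after turn [228.8  46.7 -40.9]
```

Request:
{"name": "arm_command", "arguments": {"series": [{"linear":[0.015,0,0],"turn":0},{"linear":[0,0,-0.02],"turn":0},{"linear":[0,0,-0.03],"turn":0},{"linear":[0.04,0.018,-0.02],"turn":0},{"linear":[0.04,0.018,0],"turn":0},{"linear":[0.04,0.018,0],"turn":0},{"linear":[0.04,0.018,0],"turn":0},{"linear":[0.04,0.018,0],"turn":0},{"linear":[0,0,0],"turn":0.1},{"linear":[0,0,0],"turn":0.096}]}}

```text
t: 13.4
ee_pos: [427.5, 10.2, 69.3]
orientation: [-0.493, -3.102, 0.0]
ft_force: [1.1, 0.6, 0.7]
width: 23.4
grasp_force: 0.0
```

```bash
python3 g.py -190 117 0 -31
```

```text
t 13.4 tcp bay [-190.9  117.4] z 69.3 push hd bay deg -31.1 tilt [ 0.001 -0.    -1.   ] w 23.4 q6 -1.26
world target [428.  10.   0.] shift now [-1.1  0.2 69.3]
turn -0.002 shift after turn [-1.1  0.2 69.3]
```

Request:
{"name": "arm_command", "arguments": {"series": [{"linear":[0,0,0.02],"turn":0},{"linear":[0,0,0.02],"turn":0},{"linear":[0,0,0.015],"turn":0},{"linear":[0,0,0.01],"turn":0},{"linear":[0,0,0.003],"turn":0},{"linear":[0,0,0],"turn":0},{"linear":[-0.008,0,0],"turn":0},{"linear":[-0.008,0,0],"turn":0},{"linear":[-0.01,0,0],"turn":0},{"linear":[-0.01,0,0],"turn":0}]}}

```text
t: 14.4
ee_pos: [464.9, -1.9, 1.5]
orientation: [0.489, 3.102, 0.0]
ft_force: [-0.3, -0.3, 0.1]
width: 23.1
grasp_force: 0.1
```

```bash
python3 s.py 4; python3 g.py -15 11 0 -31
```

```text
top [('cap', [3.0, -48.0], 87), ('cap', [-140.0, 270.0], 99), ('vial', [-6.0, 5.0], 1230), ('vial', [54.0, 202.0], 590), ('vial', [-190.0, -63.0], 32)]
side [('cap', [2.0, -45.0], 61), ('cap', [-130.0, -23.0], 12), ('cap', [-129.0, 95.0], 68), ('cap', [-140.0, 271.0], 283), ('vial', [-13.0, 50.0], 769), ('vial', [-158.0, 171.0], 64), ('vial', [48.0, 239.0], 743)]
t 14.5 tcp bay [-156.3   96.8] z 1.5 push hd bay deg -31.0 tilt [-0.003  0.001 -1.   ] w 23.1 q6 -1.29
world target [623. -54.   0.] shift now [-165.3   -0.7    1.9]
turn -0.0 shift after turn [-165.3   -0.8    1.9]
```

Request:
{"name": "arm_command", "arguments": {"series": [{"linear":[-0.008,0,0],"turn":0},{"linear":[-0.01,0,0],"turn":0},{"linear":[-0.01,0,0],"turn":0},{"linear":[-0.01,0,0],"turn":0},{"linear":[-0.01,0,0],"turn":0},{"linear":[-0.01,0,0],"turn":0},{"linear":[-0.01,0,0],"turn":0},{"linear":[-0.01,0,0],"turn":0},{"linear":[-0.01,0,0],"turn":0},{"linear":[-0.01,0,0],"turn":0}]}}

```text
t: 15.5
ee_pos: [557.4, -32.0, 1.1]
orientation: [-0.489, -3.103, -0.0]
ft_force: [-0.7, -0.6, -0.0]
width: 23.3
grasp_force: 0.1
```

Request:
{"name": "arm_command", "arguments": {"series": [{"linear":[-0.01,0,0],"turn":0},{"linear":[-0.01,0,0],"turn":0},{"linear":[-0.01,0,0],"turn":0},{"linear":[-0.01,0,0],"turn":0},{"linear":[-0.01,0,0],"turn":0},{"linear":[-0.009,0,0],"turn":0},{"linear":[-0.005,0,0],"turn":0},{"linear":[-0.003,0,0],"turn":0},{"linear":[0,0,0],"turn":0}]}}

```text
t: 16.4
ee_pos: [620.6, -52.4, 1.0]
orientation: [0.489, 3.103, -0.0]
ft_force: [-0.1, 0.3, -0.3]
width: 23.4
grasp_force: 0.0
```

Request:
{"name": "arm_command", "arguments": {"series": [{"linear":[0.015,0,0],"turn":0},{"linear":[0,0,-0.02],"turn":0},{"linear":[0,0,-0.03],"turn":0},{"linear":[0,0,-0.03],"turn":0},{"linear":[0,0,0],"turn":0}]}}

```text
t: 16.9
ee_pos: [608.5, -47.8, 84.9]
orientation: [0.488, 3.097, 0.001]
ft_force: [0.4, -0.6, -0.3]
width: 23.5
grasp_force: 0.0
```

```bash
python3 s.py 5; python3 g.py -157 309 0 -67
```

```text
top [('cap', [-140.0, 270.0], 99), ('vial', [3.0, -77.0], 74), ('vial', [54.0, 202.0], 590), ('vial', [-30.0, 67.0], 56), ('vial', [-189.0, -62.0], 30)]
side [('cap', [2.0, -18.0], 158), ('cap', [-140.0, 271.0], 282), ('vial', [-190.0, -59.0], 47), ('vial', [-15.0, 51.0], 622), ('vial', [-159.0, 170.0], 76), ('vial', [49.0, 237.0], 581)]
t 17.0 tcp bay [-30.   20.7] z 81.6 push hd bay deg -31.0 tilt [-0.001  0.    -1.   ] w 23.5 q6 -1.36
world target [417. 205.   0.] shift now [257.4 181.8  81.4]
turn 0.629 shift after turn [315.1  -4.3  81.3]
```

Request:
{"name": "arm_command", "arguments": {"series": [{"linear":[0.02,0.014,0],"turn":0},{"linear":[0.03,0.021,0],"turn":0},{"linear":[0.03,0.021,0],"turn":0},{"linear":[0.03,0.021,0],"turn":0},{"linear":[0.03,0.021,0],"turn":0},{"linear":[0.03,0.021,0],"turn":0},{"linear":[0.03,0.021,0],"turn":0},{"linear":[0.03,0.021,0],"turn":0},{"linear":[0.025,0.02,0],"turn":0},{"linear":[0,0,0],"turn":0.13}]}}

```text
t: 18.0
ee_pos: [415.8, 204.5, 79.7]
orientation: [-0.686, -3.062, 0.003]
ft_force: [0.1, -0.3, 0.4]
width: 23.2
grasp_force: 0.0
```

Request:
{"name": "arm_command", "arguments": {"series": [{"linear":[0,0,0],"turn":0.13},{"linear":[0,0,0],"turn":0.13},{"linear":[0,0,0],"turn":0.13},{"linear":[0,0,0],"turn":0.11},{"linear":[0,0,0],"turn":0}]}}

```text
t: 18.5
ee_pos: [418.1, 202.5, 79.9]
orientation: [-1.427, -2.797, 0.003]
ft_force: [-0.7, -0.4, -1.1]
width: 23.1
grasp_force: 0.0
```

```bash
python3 g.py -157 309 1 -67;python3 s.py 6
```

```text
t 18.5 tcp bay [-156.6  306.9] z 79.9 push hd bay deg -67.1 tilt [ 0.001 -0.003 -1.   ] w 23.1 q6 -0.2
world target [417. 205.   1.] shift now [ 2.1  0.7 78.9]
turn -0.002 shift after turn [ 2.1  0.7 78.9]
top [('cap', [3.0, -48.0], 85), ('cap', [1.0, 1.0], 89), ('cap', [-140.0, 269.0], 106), ('vial', [28.0, 1.0], 150), ('vial', [76.0, 205.0], 67), ('vial', [-190.0, -63.0], 32), ('vial', [-157.0, 170.0], 28)]
side [('cap', [2.0, -18.0], 149), ('cap', [-123.0, 106.0], 36), ('cap', [-139.0, 272.0], 270), ('vial', [-15.0, 51.0], 617), ('vial', [48.0, 239.0], 758)]
```

Request:
{"name": "arm_command", "arguments": {"series": [{"linear":[0.004,0,0.01],"turn":0.087},{"linear":[0.002,-0.002,0.02],"turn":0},{"linear":[0,0,0.02],"turn":0},{"linear":[0,0,0.015],"turn":0},{"linear":[0,0,0.01],"turn":0},{"linear":[0,0,0.003],"turn":0},{"linear":[0,0,0],"turn":0}]}}

```text
t: 19.3
ee_pos: [413.9, 206.8, 2.8]
orientation: [-1.546, -2.734, 0.001]
ft_force: [0.7, 0.8, -0.6]
width: 23.3
grasp_force: 0.0
```

```bash
python3 g.py -80 86 1 -72
```

```text
t 19.3 tcp bay [-159.7  311.9] z 2.8 push hd bay deg -72.0 tilt [ 0.    -0.001 -1.   ] w 23.3 q6 -0.1
world target [543.   5.   1.] shift now [-239.5    6.1    1.8]
turn -0.0 shift after turn [-239.5    6.     1.8]
```

Request:
{"name": "arm_command", "arguments": {"series": [{"linear":[0,0.006,0.0015],"turn":0},{"linear":[-0.006,0,0],"turn":0},{"linear":[-0.008,0,0],"turn":0},{"linear":[-0.01,0,0],"turn":0},{"linear":[-0.01,0,0],"turn":0},{"linear":[-0.01,0,0],"turn":0},{"linear":[-0.01,0,0],"turn":0},{"linear":[-0.01,0,0],"turn":0},{"linear":[-0.01,0,0],"turn":0},{"linear":[-0.01,0,0],"turn":0}]}}

```text
t: 20.3
ee_pos: [462.9, 137.2, 1.5]
orientation: [-1.547, -2.734, 0.0]
ft_force: [0.6, -0.3, -0.1]
width: 23.1
grasp_force: 0.1
```

```bash
python3 s.py 7; python3 g.py -80 86 1 -72
```

```text
top [('cap', [3.0, -48.0], 87), ('cap', [1.0, 1.0], 89), ('cap', [-120.0, 203.0], 41), ('vial', [-7.0, 6.0], 1114), ('vial', [54.0, 202.0], 590), ('vial', [-189.0, -62.0], 31), ('vial', [-157.0, 170.0], 28)]
side [('cap', [2.0, -18.0], 150), ('cap', [-88.0, 113.0], 28), ('cap', [-127.0, 212.0], 118), ('vial', [-15.0, 51.0], 612), ('vial', [48.0, 239.0], 756)]
t 20.4 tcp bay [-127.3  232.8] z 1.6 push hd bay deg -72.1 tilt [-0.  0. -1.] w 23.2 q6 -0.28
world target [543.   5.   1.] shift now [-154.3    0.     0.6]
turn -0.002 shift after turn [-154.3   -0.4    0.6]
```

Cap A is in the cradle and both vials are where they were. I'll continue the push.

Request:
{"name": "arm_command", "arguments": {"series": [{"linear":[-0.008,0,0],"turn":0},{"linear":[-0.01,0,0],"turn":0},{"linear":[-0.01,0,0],"turn":0},{"linear":[-0.01,0,0],"turn":0},{"linear":[-0.01,0,0],"turn":0},{"linear":[-0.01,0,0],"turn":0},{"linear":[-0.01,0,0],"turn":0},{"linear":[-0.01,0,0],"turn":0},{"linear":[-0.01,0,0],"turn":0},{"linear":[-0.01,0,0],"turn":0}]}}

```text
t: 21.4
ee_pos: [513.4, 53.2, 1.6]
orientation: [-1.547, -2.734, -0.0]
ft_force: [-0.2, 0.1, 0.6]
width: 23.1
grasp_force: 0.1
```

Request:
{"name": "arm_command", "arguments": {"series": [{"linear":[-0.01,0,0],"turn":0},{"linear":[-0.01,0,0],"turn":0},{"linear":[-0.01,0,0],"turn":0},{"linear":[-0.01,0,0],"turn":0},{"linear":[-0.007,0,0],"turn":0},{"linear":[-0.004,0,0],"turn":0},{"linear":[-0.002,0,0],"turn":0},{"linear":[0,0,0],"turn":0},{"linear":[0.015,0,0],"turn":0}]}}

```text
t: 22.3
ee_pos: [533.3, 21.1, 1.7]
orientation: [1.548, 2.732, 0.001]
ft_force: [-0.2, -0.7, -0.3]
width: 23.3
grasp_force: 0.0
```

Request:
{"name": "arm_command", "arguments": {"series": [{"linear":[0,0,0],"turn":0},{"linear":[0,0,-0.02],"turn":0},{"linear":[0,0,-0.03],"turn":0},{"linear":[0,0,-0.03],"turn":0},{"linear":[0,0,0],"turn":-0.13},{"linear":[0,0,0],"turn":-0.14},{"linear":[0,0,0],"turn":-0.14},{"linear":[0,0,0],"turn":-0.14},{"linear":[0,0,0],"turn":-0.14},{"linear":[0,0,0],"turn":-0.14}]}}

```text
t: 23.3
ee_pos: [532.1, 22.0, 81.5]
orientation: [-0.303, -3.127, 0.0]
ft_force: [-0.7, -0.5, 1.1]
width: 23.1
grasp_force: 0.0
```

```bash
python3 s.py 8; python3 g.py -120 58 2 -4
```

```text
top [('cap', [3.0, -48.0], 86), ('cap', [1.0, 1.0], 89), ('vial', [-3.0, -6.0], 915), ('vial', [51.0, 210.0], 474), ('vial', [-189.0, -62.0], 31)]
side [('cap', [-36.0, -148.0], 13), ('cap', [3.0, -12.0], 121), ('cap', [-75.0, 70.0], 188), ('vial', [-190.0, -62.0], 54), ('vial', [-11.0, 64.0], 514), ('vial', [-159.0, 170.0], 76), ('vial', [49.0, 239.0], 706)]
t 23.4 tcp bay [-86.3 105.1] z 81.5 push hd bay deg -24.4 tilt [ 0. -0. -1.] w 23.3 q6 -1.35
world target [510. -32.   2.] shift now [ 11.2 -56.8  79.5]
turn -0.356 shift after turn [ 30.3 -49.4  79.5]
```

```bash
python3 g.py -119 75 2 -10.7
```

```text
t 23.4 tcp bay [-86.3 105.1] z 81.5 push hd bay deg -24.4 tilt [ 0. -0. -1.] w 23.3 q6 -1.35
world target [507. -15.   2.] shift now [ 17.3 -41.   79.5]
turn -0.239 shift after turn [ 26.5 -35.7  79.5]
```

Request:
{"name": "arm_command", "arguments": {"series": [{"linear":[0.009,-0.02,0],"turn":0},{"linear":[0.008,-0.021,0],"turn":0},{"linear":[0,0,0],"turn":-0.12},{"linear":[0,0,0],"turn":-0.119},{"linear":[0,0,0.02],"turn":0},{"linear":[0,0,0.02],"turn":0},{"linear":[0,0,0],"turn":0}]}}

```text
t: 24.1
ee_pos: [505.9, -15.0, 39.8]
orientation: [0.057, -3.137, -0.0]
ft_force: [-0.6, 0.2, 0.7]
width: 23.7
grasp_force: 0.0
```

```bash
python3 s.py 9; python3 g.py -119 75 2 -10.7
python3 - <<'E'
from h import *
C=np.array([640,-61.]); a=.228; B=np.array([[np.cos(a),-np.sin(a)],[np.sin(a),np.cos(a)]])
im=grab("wrist","w9")
print([(c,s.tolist(),(B.T@(ray(im,c,14)[0]-C)).round()) for c,s in blobs(im,(5,130,120),(30,255,255),150)])
E
```

```text
top [('cap', [3.0, -48.0], 87), ('cap', [1.0, 1.0], 88), ('vial', [-7.0, 6.0], 1114), ('vial', [54.0, 202.0], 590), ('vial', [-190.0, -63.0], 32)]
side [('cap', [2.0, -17.0], 142), ('cap', [-75.0, 70.0], 188), ('vial', [-190.0, -62.0], 53), ('vial', [-15.0, 52.0], 591), ('vial', [-159.0, 170.0], 78), ('vial', [48.0, 239.0], 720)]
t 24.2 tcp bay [-118.8   74.6] z 41.6 push hd bay deg -10.9 tilt [ 0.001  0.    -1.   ] w 23.3 q6 -1.66
world target [507. -15.   2.] shift now [ 0.2  0.3 39.6]
turn -0.004 shift after turn [ 0.2  0.3 39.6]
[(array([322.6, 275.5]), [299, 262, 52, 46, 636], array([-91.,  69.])), (array([266.5, 325.4]), [261, 293, 14, 67, 404], array([-61.,  25.])), (array([378. , 324.7]), [370, 293, 15, 67, 386], array([-48.,  99.])), (array([342.1, 389. ]), [132, 378, 381, 19, 5291], array([ 0., 66.]))]
```

View pics/w9.png

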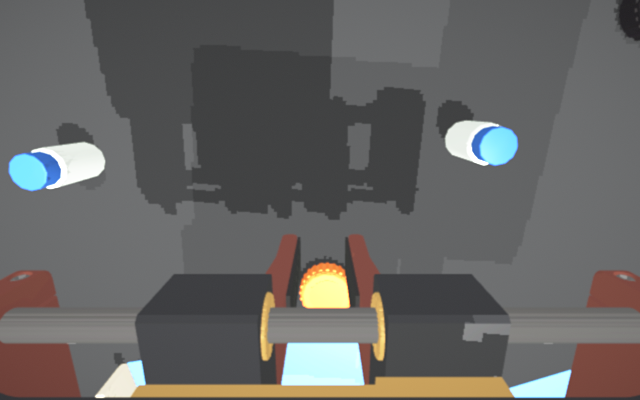

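The wrist view shows cap A at about (325,285), centred between the blades ahead, with both vials standing. I'll lower and push it in.

Request:
{"name": "arm_command", "arguments": {"series": [{"linear":[0,0,0.015],"turn":0},{"linear":[0,0,0.015],"turn":0},{"linear":[0,0,0.008],"turn":0},{"linear":[0,0,0.002],"turn":0},{"linear":[0,0,0],"turn":0},{"linear":[-0.006,0,0],"turn":0},{"linear":[-0.008,0,0],"turn":0},{"linear":[-0.01,0,0],"turn":0},{"linear":[-0.01,0,0],"turn":0},{"linear":[-0.01,0,0],"turn":0}]}}

```text
t: 25.25
ee_pos: [553.0, -13.7, 1.7]
orientation: [-0.062, 3.14, -0.0]
ft_force: [-0.4, 0.1, 0.3]
width: 23.0
grasp_force: 0.1
```

Request:
{"name": "arm_command", "arguments": {"series": [{"linear":[-0.01,0,0],"turn":0},{"linear":[-0.01,0,0],"turn":0},{"linear":[-0.01,0,0],"turn":0},{"linear":[-0.01,0,0],"turn":0},{"linear":[-0.008,0,0],"turn":0},{"linear":[-0.005,0,0],"turn":0},{"linear":[-0.003,0,0],"turn":0},{"linear":[0,0,0],"turn":0},{"linear":[0.015,0,0],"turn":0},{"linear":[0,0,0],"turn":0}]}}

```text
t: 26.25
ee_pos: [590.4, -12.1, 1.2]
orientation: [0.061, -3.138, -0.0]
ft_force: [-1.1, -0.6, 0.7]
width: 23.4
grasp_force: 0.0
```

Request:
{"name": "arm_command", "arguments": {"series": [{"linear":[0,0,-0.03],"turn":0},{"linear":[0,0,-0.04],"turn":0},{"linear":[0,0,-0.04],"turn":0},{"linear":[0,0,-0.04],"turn":0},{"linear":[0.03,0,0],"turn":0},{"linear":[0.04,0,0],"turn":0},{"linear":[0.04,0,0],"turn":0},{"linear":[0.04,0,0],"turn":0},{"linear":[0.03,0,0],"turn":0},{"linear":[0,0,0],"turn":0}]}}

```text
t: 27.25
ee_pos: [408.6, -19.0, 151.3]
orientation: [0.061, -3.137, -0.0]
ft_force: [1.0, -0.4, 0.2]
width: 23.3
grasp_force: 0.0
```

```bash
python3 s.py 10; python3 g.py
```

```text
top [('cap', [3.0, -48.0], 85), ('cap', [1.0, 1.0], 89), ('cap', [1.0, 51.0], 85), ('vial', [28.0, 1.0], 166), ('vial', [75.0, 209.0], 73), ('vial', [-20.0, -4.0], 13), ('vial', [-39.0, -67.0], 16), ('vial', [-22.0, 48.0], 10), ('vial', [-32.0, 85.0], 11), ('vial', [-189.0, -62.0], 31), ('vial', [-154.0, 167.0], 10)]
side [('cap', [1.0, -17.0], 145), ('cap', [1.0, 50.0], 60), ('vial', [-189.0, -62.0], 53), ('vial', [21.0, 42.0], 149), ('vial', [-37.0, 42.0], 305), ('vial', [-159.0, 169.0], 76), ('vial', [49.0, 239.0], 696)]
t 27.35 tcp bay [-211.2   91.9] z 152.1 push hd bay deg -10.8 tilt [-0.002 -0.    -1.   ] w 23.2 q6 -1.69
```

View pics/side10.png

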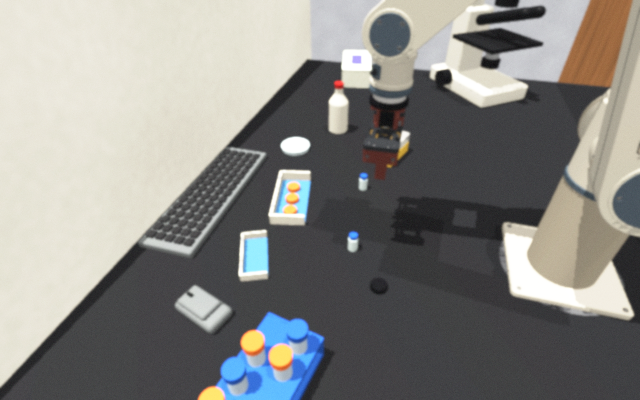

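All three caps are in the large bay, at about (293,187), (292,199) and (290,210). The vials are still standing at (363,182) and (353,242), and the arm is clear. I'll hand in.

```bash
python3 -c "
from workcell import ctrl
print(ctrl.close_job())"
```

```text
the job is handed in; nothing more can be done
None
```

I handed the job in at about 27 s: in the last images all three orange caps lie inside the large bay, the vials stand where they were and nothing else looks moved, but `close_job()` gave no verdict.

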